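# Push the slot punch home in the tool block

## Robot

A 6-joint arm with a two-finger parallel gripper is mounted at the origin on the work surface. World frame = base frame: x ahead of the robot, y to its left, z up, the work surface at z = 0. Lengths are in m, angles in rad, forces in N, time in s.
With the tool pointing down it reaches from about 0.375 to 0.925 m from the base axis. Payload 5.7 kg.
Tool frame: the origin (TCP) lies at the very end of the fingers, on their centre line; the grasp point (between the pads) lies 19 mm behind it (grasp_offset is the distance from the TCP to the grasp point, in m); z points along the fingers, y is the line along which they close (so a half turn about z gives the same grasp; the last joint's range is limited). The gripper opens to 88 mm and grips with 3 to 60 N. Pads are 20 mm wide; open, the fingers measure 115 mm over their backs; the gripper's body (75 mm by 178 mm) begins 61 mm behind the grasp point.
Start: joints at [-1.263, 0.359, 1.51, -0, 1.272, -0.115], TCP at [0.246, -0.547, 0.223] pointing down, gripper open.
Joint ranges: [-2.97, 2.97], [-1.01, 2.36], [0.21, 2.38], [-0.96, 4.11], [0.2, 2.71], [-2.98, 2.98]. Speed limits (rad/s): [2.39, 2.39, 3.14, 3.14, 3.14, 3.14].

## Interface

Orientations are given as a rotation vector (axis times angle).
In Python, from cell import movep, move_l, move_j, grip, hold, ik, grab_frame, Unreachable, sign_off, current_clock, current_q, current_dq, current_effort, current_ee_pos, current_orientation, current_contact_force, current_wrist_torque, current_grip_width, current_grasp_force, grasp_offset gives the robot as it stands. The module is installed in compiled form; this text tells all that it offers. Calls block until the motion is done:
- movep(position, orientation): joint-space move of the TCP to a pose.
- move_l(position, ori=None, speed=0.15): straight line of the TCP; ori=None keeps the orientation; speed is the mean speed in m/s.
- move_j(angles): joint-space move.
- grip(opening, effort=None): finger opening in m; effort is the grip in N (None keeps the last); returns when the fingers have stopped.
- hold(seconds).
- ik(position, orientation): joint angles nearest the present ones, or None.
- grab_frame(name): name is "side" or "top"; returns a dict with "frame" (480x640x3 uint8, blue, green, red), "depth" (480x640 float32, m along the optical axis (not along the pixel's ray), 0 where there is no reading), "camera_matrix" (3x3 intrinsics, pixels), "extrinsics" (4x4, takes a point from world to camera coordinates). Camera axes: x right, y up, looking along -z (the intrinsics and any distortion apply to the point x, -y, -z); pixel columns grow to the right and rows downward; lengths in m; the calibration is good to about 2 mm. A picture is of the moment at which its call begins.
A pose or a line that the arm cannot do raises Unreachable and nothing moves.
- sign_off(): hands the job in; it is judged then, once.
Readings, each from a call of its own:
- current_clock(): time.
- current_q(): joint angles.
- current_dq(): joint speeds.
- current_effort(): joint torques, N m.
- current_ee_pos(): TCP position.
- current_orientation(): TCP orientation.
- current_contact_force(): force on the tool from outside, world axes, zero at the start.
- current_wrist_torque(): the same for the moment, N m.
- current_grip_width(): finger opening in m.
- current_grasp_force(): force on a finger pad.
Only numpy, scipy, OpenCV 4.12 (cv2) and the standard library are available. Lean on these libraries where they do the work, as an engineer would, in place of code of your own. Each camera call takes 0.05 s, during which the arm holds its last target. There are 200 camera calls.

## Task

Four steel leather tools stand proud in the wooden tool block. With the fingertips on top of its head, gently push the slot punch, the one with the long oblong head, straight down until it is fully home, then take the hand away. Leave the other three tools standing just as they are and do not disturb the spool, cup or mallet; nothing is to be lifted.

Things in the scene. Friction and masses are not known exactly. Their poses are not given: they have to be found in the camera images.
- slot_punch (a joint): how far the slot punch stands proud of home, in m: 0 is fully home (its collar rests on the block, a hard stop), 0.014 to 0.022 at the start. It slides straight up and down with about 5 N of friction, has no spring and stays where it is left. Pulling up would raise it out of the block
- slot_punch_top (a point): the tool to push: dark steel, oblong head 46 mm long (along the point's y) by 20 mm wide (x), 12 mm thick, on a steel shank 11 mm in diameter. The point is the centre of the head's top face, z up. Fully home, this face is 34 mm above the block's top, that is, 103 mm above the table
- wide_round_top (a point): leave alone: dark steel tool with a wide round head, 34 mm in diameter, 12 mm thick, on a steel shank 11 mm in diameter. The point is the centre of the head's top face, z up
- slim_round_top (a point): leave alone: dark steel tool with a small round head, 20 mm in diameter, 12 mm thick, on a steel shank 11 mm in diameter. The point is the centre of the head's top face, z up
- square_stamp_top (a point): leave alone: dark steel tool with a square head, 28 by 28 mm, 12 mm thick, on a steel shank 11 mm in diameter. The point is the centre of the head's top face, z up
- tool_block: plain wooden block fixed on the 3 mm cutting mat, 270 mm long (its y) by 80 mm (x) by 66 mm high; origin at the centre of its underside, so that its top is 69 mm above the table. The four tools stand in one row along the middle of its top, 64 mm apart centre to centre, in any order, each turned up to 0.2 rad from the block and proud by up to 22 mm
- spool_mid (a point): bystander: loose spool of yellow thread, upright, 44 mm in diameter, 60 mm high, point half-way up; stands on the robot's side of the block
- cup_mid (a point): bystander: loose white paper cup, 74 mm across the rim, 85 mm high, point half-way up; stands off the block's +y end
- mallet_mid (a point): bystander: loose mallet lying flat off the block's -y end; black head 48 mm in diameter and 85 mm long (along the point's y), wooden handle reaching 170 mm to the point's -x; the point is the centre of the head

How it is judged:
By the outcome, as a careful person would: the job done as asked, in the order asked, and still so for the second after the job is handed in, with the robot touching nothing.
It also fails if it takes over 32 s, if anything falls off the work surface, if the arm or the gripper's body presses on something with over 40 N, if the wrist force passes 120 N, or if a joint passes its speed limit or range.

## Working session

There is one attempt and no reset: what is moved stays moved. The work goes in short steps, each a Python script; the robot and the scene stay as the last script left them, time stands still between calls to the robot, and variables do not carry over. Pictures are saved under pics/ and viewed, at most 10 in all, crops included, and the job is handed in when it is done.

```bash
mkdir -p pics; python3 - <<'E'
from cell import *
import cv2, numpy as np
for n in ("top","side"):
    f=grab_frame(n); cv2.imwrite(f"pics/{n}0.png",f["frame"]); np.savez(f"{n}0.npz",**f)
    print(n,f["camera_matrix"].tolist(),np.round(f["extrinsics"],4).tolist(),[k for k in f])
print(current_clock(),current_orientation(),grasp_offset() if callable(grasp_offset) else grasp_offset)
E
```

```text
top [[553.1167064166982, 0.0, 319.05084941464355], [0.0, 553.1167064166982, 236.7138128909106], [0.0, 0.0, 1.0]] [[-0.0029, -1.0, 0.0094, 0.0301], [0.9814, -0.001, 0.192, -0.5559], [-0.192, 0.0098, 0.9813, -0.9185], [0.0, 0.0, 0.0, 1.0]] ['frame', 'depth', 'camera_matrix', 'extrinsics']
side [[480.63324421349694, 0.0, 317.1385100552585], [0.0, 480.63324421349694, 237.98799961321356], [0.0, 0.0, 1.0]] [[-0.8532, -0.5215, -0.014, 0.5271], [0.3285, -0.5579, 0.7621, -0.2144], [-0.4052, 0.6456, 0.6473, -0.6819], [0.0, 0.0, 0.0, 1.0]] ['frame', 'depth', 'camera_matrix', 'extrinsics']
0.1 [-3.07005247e+00 -6.58720144e-01  2.00884026e-04] 0.0187
```

View pics/top0.png

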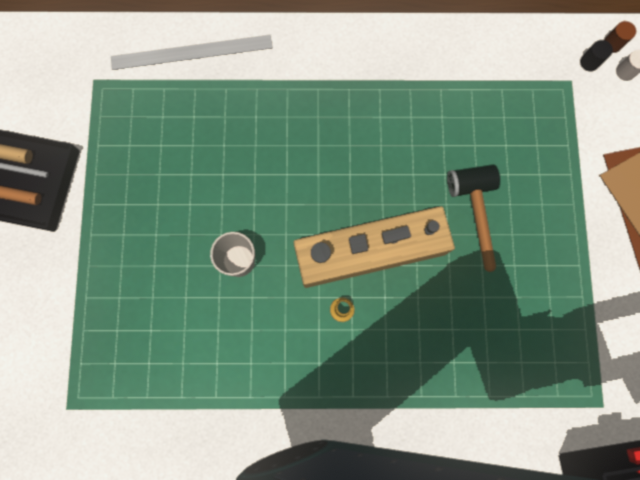

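View pics/side0.png

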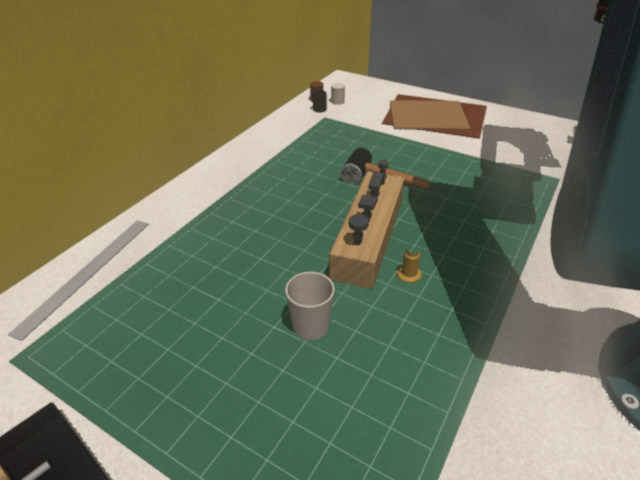

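The top view shows, left to right along the block, the wide round (320,251), square (359,242), slot punch (396,235) and slim round (432,227). The cup is at (233,254), the spool at (342,308) and the mallet head at (473,180). The side view shows the same order from near to far.

```bash
cat > see.py <<'E'
import cv2, numpy as np
def ray(f,uv,z):
    K,E=f["camera_matrix"],f["extrinsics"]; R,t=E[:3,:3],E[:3,3]
    d=R.T@np.array([(uv[0]-K[0,2])/K[0,0],-(uv[1]-K[1,2])/K[1,1],-1]); c=-R.T@t
    return c+d*(z-c[2])/d[2]
def cloud(f):
    K,E=f["camera_matrix"],f["extrinsics"]; v,u=np.mgrid[:480,:640]; D=f["depth"]
    P=np.stack([(u-K[0,2])/K[0,0]*D,-(v-K[1,2])/K[1,1]*D,-D],-1)
    return (P-E[:3,3])@E[:3,:3]
E
python3 - <<'E'
from see import *
for n in("top","side"):
    f=dict(np.load(f"{n}0.npz")); W=cloud(f)
    D=f["depth"]; print(n,"blocktop z",np.round(W[262,330] if n=="top" else W[235,375],4))
    m=((W[...,2]>.093)&(W[...,2]<.14)&(D>0)&(f["frame"].max(2)<110)).astype(np.uint8)
    m[:, :290]=0; m[:200 if n=="top" else 150]=0; m[290:]=0; m[:,460:]=0
    k,l,s,c=cv2.connectedComponentsWithStats(m)
    for i in range(1,k):
        if s[i,4]<15: continue
        z=np.percentile(W[l==i][:,2],[50,75,90]);zt=z[0] if n=="top" else z[1]
        px=np.argwhere(l==i)[:,::-1].astype(np.float32)
        P=np.array([ray(f,p,zt)[:2] for p in px])
        r=cv2.minAreaRect((P*1000).astype(np.float32))
        print(s[i],c[i].round(1),"z",z.round(4),"mean",P.mean(0).round(4),"rect",np.round(r[0],1),np.round(r[1],1),round(r[2],1))
f=dict(np.load("top0.npz"));W=cloud(f)
hsv=cv2.cvtColor(f["frame"],cv2.COLOR_BGR2HSV)
m=cv2.inRange(hsv,(8,50,110),(25,200,255)); m[:,:290]=0;m[:,458:]=0;m[:200]=0;m[290:]=0
m=((m>0)&(abs(W[...,2]-.069)<.008)).astype(np.uint8)
P=W[m>0][:,:2]*1000; r=cv2.minAreaRect(P.astype(np.float32)); print("block",r)
E
```

```text
top blocktop z [0.5084 0.0106 0.0709]
[426 221  13  12 107] [432.4 226.4] z [0.1188 0.1202 0.1212] mean [ 0.5604 -0.1571] rect [ 560.1 -157.2] [16.8 19.1] 62.1
[382 226  28  18 328] [395.5 234.5] z [0.1203 0.1214 0.1226] mean [ 0.5465 -0.0955] rect [546.4 -95.6] [20.9 44.1] 16.1
[349 234  19  20 282] [358.3 243.3] z [0.1167 0.118  0.119 ] mean [ 0.5326 -0.0346] rect [532.5 -34.6] [28.  27.9] 11.3
[311 242  20  21 313] [320.8 251.9] z [0.1203 0.1214 0.1223] mean [0.5178 0.027 ] rect [517.6  26.6] [30.1 32.5] 44.6
side blocktop z [ 0.5    -0.0033  0.0702]
[369 159  20  34 333] [378.3 176. ] z [0.12   0.1213 0.1221] mean [ 0.5462 -0.104 ] rect [ 548.  -107.5] [ 22.9 116.1] 13.0
[358 195  20  18 240] [367.6 202.4] z [0.1169 0.1178 0.1186] mean [ 0.5275 -0.0236] rect [527.6 -21.4] [27.9 49.7] 11.5
[349 214  20  21 306] [358.4 222.6] z [0.1204 0.1214 0.122 ] mean [0.5131 0.0385] rect [511.4  41. ] [31.4 52.6] 28.5
block ((540.0614013671875, -65.67958068847656), (80.68077850341797, 268.49896240234375), 13.184813499450684)
```

```bash
python3 - <<'E'
from cell import *
from see import *
from scipy.spatial.transform import Rotation as Ro
th=np.radians(16.1); y=np.array([-np.sin(th),np.cos(th),0]); z=np.array([0,0,-1.])
best=None
for s in(1,-1):
    o=Ro.from_matrix(np.c_[np.cross(s*y,z),s*y,z]).as_rotvec(); q=ik([.5465,-.0955,.17],o)
    if q is None: continue
    d=abs(np.array(q)-current_q()).max(); print(s,np.round(q,2))
    if best is None or d<best[0]: best=(d,o)
o=best[1]; np.save("o.npy",o)
grip(0.0,10)
movep([.5465,-.0955,.17],o)
move_l([.5465,-.0955,.128],speed=.08)
print(current_clock(),current_ee_pos(),current_contact_force(),current_grip_width())
for n in("top","side"):
    f=grab_frame(n)["frame"]; c=f[180:300,290:450] if n=="top" else f[120:240,310:470]
    cv2.imwrite(f"pics/{n}1.png",cv2.resize(c,None,fx=4,fy=4))
E
```

```text
1 [-0.3   0.35  1.67 -0.    1.12 -2.15]
-1 [-0.3   0.35  1.67 -0.    1.12  0.99]
4.0833 [ 0.54663876 -0.09564874  0.12800942] [ 0.17995767  0.77397701 -0.10875409] 0.0004972917243794847
```

View pics/side1.png

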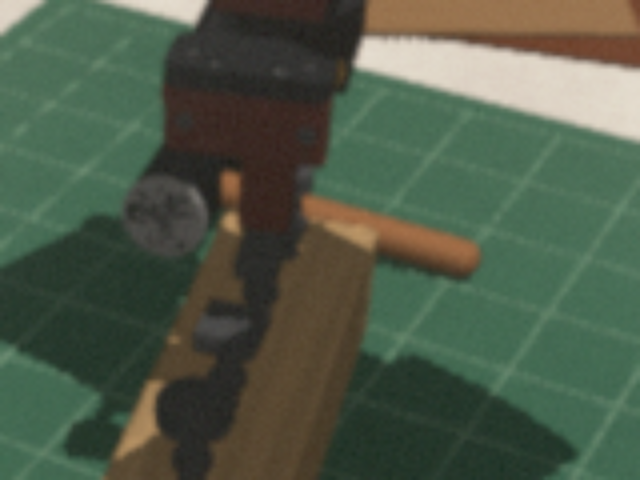

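The crop shows the closed fingertips ending at about (270,230), right over the slot punch head. The square stamp (220,325) and wide round (195,405) are clear of the hand. I'll push in small steps and watch the force.

```bash
python3 - <<'E'
from cell import *
import numpy as np
f0=current_contact_force()[2]; z=.128; log=[]
while z>.098:
    z-=.001; move_l([.5465,-.0955,z],speed=.02)
    p=current_ee_pos(); F=current_contact_force()[2]-f0; log.append((round(z,3),round(p[2],4),round(F,1)))
    if F>18: break
print(log,current_clock())
E
```

```text
[(0.127, np.float64(0.1273), np.float64(0.5)), (0.126, np.float64(0.126), np.float64(0.5)), (0.125, np.float64(0.1249), np.float64(1.1)), (0.124, np.float64(0.1239), np.float64(-0.2)), (0.123, np.float64(0.1229), np.float64(0.0)), (0.122, np.float64(0.1219), np.float64(1.3)), (0.121, np.float64(0.121), np.float64(1.5)), (0.12, np.float64(0.1201), np.float64(2.4)), (0.119, np.float64(0.119), np.float64(3.5)), (0.118, np.float64(0.1179), np.float64(4.1)), (0.117, np.float64(0.1169), np.float64(2.8)), (0.116, np.float64(0.1159), np.float64(2.8)), (0.115, np.float64(0.1149), np.float64(2.7)), (0.114, np.float64(0.1139), np.float64(2.3)), (0.113, np.float64(0.1129), np.float64(2.2)), (0.112, np.float64(0.1119), np.float64(2.7)), (0.111, np.float64(0.1109), np.float64(2.7)), (0.11, np.float64(0.1099), np.float64(2.4)), (0.109, np.float64(0.1089), np.float64(1.8)), (0.108, np.float64(0.1079), np.float64(3.3)), (0.107, np.float64(0.1069), np.float64(2.6)), (0.106, np.float64(0.1059), np.float64(2.7)), (0.105, np.float64(0.1049), np.float64(3.0)), (0.104, np.float64(0.1039), np.float64(3.4)), (0.103, np.float64(0.1033), np.float64(6.4)), (0.102, np.float64(0.1032), np.float64(15.4)), (0.101, np.float64(0.1031), np.float64(22.9))] 10.9333
```

The stop came at z = 0.103 with the force rising sharply, so the punch is home. I'll retreat straight up and check.

```bash
python3 - <<'E'
from cell import *
from see import *
o=np.load("o.npy")
move_l([.5465,-.0955,.115],speed=.05)
move_l([.5465,-.0955,.24],speed=.12)
movep([.33,-.45,.26],o)
f=grab_frame("top"); W=cloud(f); cv2.imwrite("pics/top2.png",f["frame"])
f0=dict(np.load("top0.npz")); W0=cloud(f0)
for n,(u,v) in dict(slim=(432,226),slot=(395,235),sq=(358,243),wide=(321,252)).items():
    print(n,[np.round(np.median(w[v-3:v+4,u-3:u+4,2]),4) for w in(W0,W)])
print(current_clock(),current_contact_force())
E
```

```text
slim [np.float64(0.1192), np.float64(0.1189)]
slot [np.float64(0.1207), np.float64(0.1028)]
sq [np.float64(0.1168), np.float64(0.1169)]
wide [np.float64(0.1199), np.float64(0.1202)]
14.1417 [0.44318634 0.15970636 0.20308842]
```

View pics/top2.png

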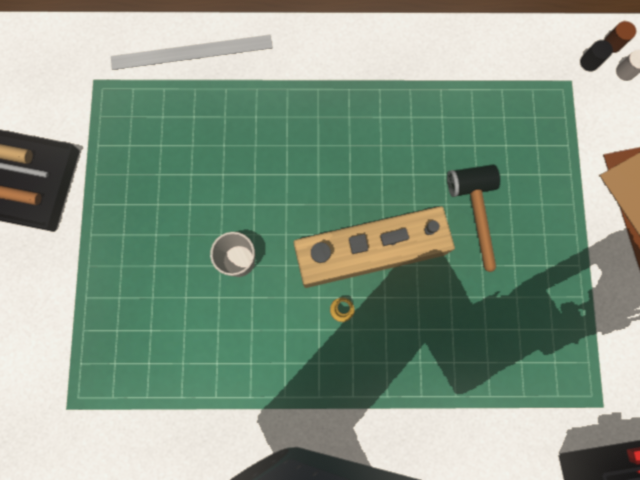

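The slot head (395,236) now sits low at 0.103. The other tools, the cup (233,254), the spool (342,308) and the mallet (473,180) haven't moved.

```bash
python3 -c "
from cell import *
print(sign_off())"
```

```text
the job is handed in; nothing more can be done
None
```

The slot punch is pushed fully home (top face measured at 0.103 m), the hand is clear, nothing else was disturbed, and the job was handed in at about 14 s.

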